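Clip the detachable handle onto the milk-tea saucepan

TASK

Take the loose handle off its little wooden rest and slide its open flared end gently onto the saucepan's square stub, button hole upward, until the spring button has popped up through the hole and the handle is locked on. Slide it with light pressure and never ram it against the shoulder, leave the things along the far side of the tray where they are, and let go of the handle when it is on.

Things in the scene. Friction and masses are not known exactly. Their poses are not given: they have to be found in the camera images.
- pan: Fixed aluminium saucepan 160 mm across, 75 mm high, on a steel tray whose top is 4 mm above the work surface; origin at the centre of its underside, z up. The stub sticks out level along its -x: a square steel bar 14 x 14 mm, 62 mm from shoulder to tip, the last 8 mm stepped down to 11 and 8 mm. The shoulder is a plate 36 mm square, 6 mm thick, where the handle's mouth stops; its clamp bears pushes up to 18 N.
- socket (a point): Point on the stub's axis, 118 mm from the pan's centre, 54 mm above the work surface; axes as the pan's. Sideways and in height the stub is true to it. Along the axis it was clamped by hand: the shoulder's face (and tip and button with it) is anywhere up to 13 mm nearer the pan or farther from it than this point, and stays so: the end of the slide must be felt.
- button (a joint): Brass spring button, 8 mm across, domed, on the stub's top, 36 mm from the shoulder's face. 0 = fully up (6 mm proud of the stub), 0.0062 m = flush. The spring takes 3 N to start, 6 N at flush. The tube's flared mouth cams it down as it slides over (up to about 9 N along the stub); it pops up when the hole comes over it.
- handle_grip (a point): Middle of the loose handle's dark wooden grip, on the axis: bar 26 x 26 mm, 90 mm long (x -45 to +45 mm), level. +x points to the open end, z up, out of the side with the hole. About 160 g; a 17 mm wire loop on the rear end. It lies on the rest's two ridges, axis 41 mm above the work surface; grip it between the ridges.
- handle_mouth (a point): Centre of the handle's open mouth, 110 mm along +x from handle_grip, same axes. Square steel tube, 22 mm outside, 16 mm inside, hollow for 65 mm; the last 8 mm flare to about 30 mm outside, 25 mm inside. The button hole, 11 x 11 mm, is in the top wall, its centre 36 mm from the mouth: the button is in mid-hole when the mouth touches the shoulder.
- rest: Fixed wooden rest under the handle; origin at the centre of its underside on the tray, x along the handle. Base 100 x 50 x 6 mm; two ridges 10 mm wide at x = -34 and +34 mm, 24 mm high with 5 mm lips beside the handle. Between the ridges it is only 6 mm high, with room for fingers.
- cup: Bystander: green cup 72 mm across, 85 mm high, holding a pair of wooden chopsticks that reach 220 mm up; origin at its underside.
- bowl: Bystander: glass sugar bowl 96 mm across, 55 mm high; origin at its underside.
- butterbox: Bystander: closed aluminium butter box 78 x 113 x 57 mm with a hinged lid and latch; origin at its underside.
- scoop: Bystander: steel tea scoop 160 mm long, 25 mm high, lying across the tray's corner; origin at its underside.
There are look-alikes about, which are no part of the job. Leave any turquoise or yellow look-alike of the part that bears handle_grip alone.

How it is judged (in metres and radians):
On the way, in this order (a step that is already met when the one before it is completed fails the run):
1. the handle is lifted clear of its rest (contact force between handle and rest below 0.01 N and distance between handle_grip and rest above 0.047 m), for 0.1 s.
2. the handle's mouth is over the stub, with the button pushed down under the tube (value of joint button above 0.0025 m and x of handle_mouth in the frame of socket above -0.054 m and contact force between handle and button above 0.3 N), for 0.04 s.
At the end, for the whole second after the job is handed in: The handle is on the stub: mouth at most 18 mm short of the socket point along the stub, within 4 mm sideways and in height, axis within 0.12 rad, hole upward within 0.2 rad; the button is up through the hole (under 2 mm down); the handle is at rest and released (value of joint button below 0.002 m and x of handle_mouth in the frame of socket above -0.018 m and y of handle_mouth in the frame of socket between -0.004 and 0.004 m and z of handle_mouth in the frame of socket between -0.004 and 0.004 m and angle between the x axis of handle_mouth and the x axis of socket, either way round below 0.12 rad and angle between handle_mouth's own z axis and vertical below 0.2 rad and linear speed of handle below 0.02 m/s and contact force between the fingers and handle below 0.01 N); the robot touches nothing.
It fails at once if the gripped handle is forced: more than 18 N between handle and pan, stub or shoulder (contact force between handle and pan above 18 N and contact force between the fingers and handle above 2 N).
It fails at once if the cup is moved more than 15 mm (distance of cup from where it was at the start of the episode above 0.015 m).
It fails at once if the sugar bowl is moved more than 15 mm (distance of bowl from where it was at the start of the episode above 0.015 m).
It fails at once if the butter box is moved more than 15 mm (distance of butterbox from where it was at the start of the episode above 0.015 m).
It fails at once if the scoop is moved more than 15 mm (distance of scoop from where it was at the start of the episode above 0.015 m).
It also fails if it takes over 72 s, if anything falls off the work surface, if the arm or the gripper's body presses on something with over 40 N, if the wrist force passes 120 N, or if a joint passes its speed limit or range.

ROBOT

A 6-joint arm with a two-finger parallel gripper is mounted at the origin on the work surface. World frame = base frame: x ahead of the robot, y to its left, z up, the work surface at z = 0. Lengths are in mm, angles in rad, forces in N, time in s.
With the tool pointing down it reaches from about 300 to 775 mm from the base axis. Payload 14.6 kg.
Tool frame: the origin (TCP) lies midway between the tips of the shut fingers; the grasp point (between the pads) lies 19 mm behind it; z points along the fingers, x is the direction in which the jaws open and shut, and the axes are right-handed (so a half turn about z gives the same grasp; the last joint's range is limited). The gripper opens to 94 mm and grips with 3 to 60 N. Pads are 16 mm wide; open, the fingers measure 119 mm over their backs; the gripper's body (75 mm by 177 mm) begins 78 mm behind the grasp point.
Start: joints at [1.221, 0.3, 1.521, -0, 1.321, -0.067], TCP at [153.473, 528.143, 205.446] pointing down, gripper open.
Joint ranges: [-3.03, 3.03], [-0.79, 2.21], [0.23, 2.52], [-1.04, 4.18], [0, 3.07], [-2.55, 2.55]. Speed limits (rad/s): [2.22, 2.22, 2.57, 3.14, 3.14, 3.14].

INTERFACE

Orientations are given as a rotation vector (axis times angle).
In Python, from plant import manip gives the robot as it stands.
- The arm moves only by the tool carry_out, never from a script. Its argument "deltas" is text: rows parted by semicolons, each of 7 numbers parted by spaces: the closure, from 0 (fully open) to 1 (shut), then the shift along the tool's x, y, z normalised to -1 to 1, where 1 is 0.05 m, then the turn, a rotation vector about the tool's x, y, z normalised to -1 to 1, where 1 is 10 degrees. A call has exactly 5 rows; each row shifts and turns the commanded pose from where the row before left it, along the tool's axes as they then stand; what a row does not reach is not made up. A row lasts 1/8 s, in which the tool goes at most 62.5 mm and 10.7 degrees, less where a joint would pass 70% of its speed; a pose out of reach is approached as far as the arm can. A call with a number of a shift or a turn outside -1 to 1 is refused whole. A call with a gripper value outside its range is refused whole. The fingers move at their own pace and stop on an object; the grip force is fixed at half the most. Time passes only in rows, so rows that do not move let the fingers close, or fill a call up. It gives the time, the measured TCP pose, the force and the opening at its end, in the units of the state.
- manip.get_obs(): the state, without advancing time (a new reading comes with each control period).
- manip.grab_frame(name): name is "scene" or "top"; returns (picture, depth): 480x640x3 uint8, red, green, blue; 480x640 float32, mm along the optical axis (not along the pixel's ray), 0 where there is no reading.
- manip.camera_info(name): a dict with "vertical_fov" (degrees; the focal length in pixels is half the picture's height over the tangent of half this angle, whatever the lens; pixels are square), "cx", "cy" (the principal point, pixels), "R" (3x3) and "t" (3): a world point X has camera coordinates R X + t. Camera axes: x right, y down, z forward; pixel columns grow to the right and rows downward; lengths in mm; the calibration is good to about 2 mm. A picture is of the moment at which its call begins. camera_info takes no time and is no camera call.
- manip.finish_job(): hands the job in, once; it reports no verdict.
The state is a dict: "t": time; "joint_pos": joint angles; "joint_vel": joint speeds; "effort": joint torques, N m; "tcp_pos": TCP position; "orientation": TCP orientation; "contact_force": force on the tool from outside, world axes, zero at the start; "moment": the same for the moment, N m; "finger_gap": finger opening in mm.
Only numpy, scipy, OpenCV 4.12 (cv2) and the standard library are available. Lean on these libraries where they do the work, as an engineer would, in place of code of your own. Each camera call takes 0.05 s, during which the arm holds its last target. There are 200 camera calls.

## Working session

There is one attempt and no reset: what is moved stays moved. The work goes in short steps, Python scripts to look and compute and a tool call to move; the robot and the scene stay as the last step left them, time stands still between calls to the robot, and variables do not carry over. Pictures are saved under pics/ and viewed, about 8 in all and at most 12, crops included, and the job is handed in when it is done.

Besides the shell and the picture viewer there is one more tool, called as a command line: name --argument value ..., lists and objects as JSON in quotes. carry_out: Moves the arm, as the interface text tells. Scaled input: -1 to 1 covers 0.05 m each way for a shift and 10 degrees each way for a turn. Its arguments: {"type":"object","properties":{"deltas":{"type":"string"}},"required":["deltas"]}

```bash
mkdir -p pics
cat > h.py <<'E'
import numpy as np,cv2
from plant import manip
def save(n):
    p,d=manip.grab_frame(n); return p,d
def ray(n,u,v):
    c=manip.camera_info(n); f=240/np.tan(np.radians(c["vertical_fov"])/2)
    R=np.array(c["R"]);t=np.array(c["t"]); r=R.T@np.array([(u-c["cx"])/f,(v-c["cy"])/f,1]); return -R.T@t,r
def at_z(n,u,v,z):
    o,r=ray(n,u,v); return o+r*(z-o[2])/r[2]
def at_d(n,u,v,d):
    o,r=ray(n,u,v); return o+r*d
def proj(n,X):
    c=manip.camera_info(n); f=240/np.tan(np.radians(c["vertical_fov"])/2)
    q=np.array(c["R"])@X+np.array(c["t"]); return c["cx"]+f*q[0]/q[2],c["cy"]+f*q[1]/q[2]
E
python3 - <<'E'
from h import *
for n in("scene","top"):
    p,d=save(n); cv2.imwrite(f"pics/{n}0.png",p[:,:,::-1]); np.save(f"pics/{n}0.npy",d); print(n,manip.camera_info(n))
print(manip.get_obs())
E
```

```text
scene {'vertical_fov': 53.799054726751095, 'cx': 317.7095024549549, 'cy': 243.93960264731837, 'R': array([[-0.87420322,  0.48531405, -0.01545973],
       [ 0.407049  ,  0.71512148, -0.56825379],
       [-0.26472597, -0.50306216, -0.8227081 ]]), 't': array([ 514.74048927,  -39.43508473, 1254.59367152])}
top {'vertical_fov': 45.4831918211544, 'cx': 321.15780266257946, 'cy': 243.86330215921805, 'R': array([[ 0.01906779, -0.99950452,  0.02504276],
       [-0.98896009, -0.02253617, -0.14645838],
       [ 0.14695018, -0.02197365, -0.98889979]]), 't': array([-173.6175939 ,  484.3370931 , 1345.44194923])}
{'t': 0.1, 'joint_pos': array([ 1.22136102e+00,  3.00426142e-01,  1.52152275e+00,  8.23324449e-06,
        1.32069810e+00, -6.66116940e-02]), 'joint_vel': array([ 0.00058201, -0.00321879, -0.00184905,  0.00076489, -0.00031013,
        0.00127404]), 'effort': array([-1.02566108e-03, -5.32640469e+01, -3.53289199e+01,  7.07974657e-02,
        2.35509756e-02, -3.48630795e-05]), 'tcp_pos': array([153.41301133, 527.92378785, 204.93566558]), 'orientation': array([ 2.51190596e+00,  1.88583068e+00, -1.39427062e-03]), 'contact_force': array([ 0.37444292, -0.01484899,  0.11510243]), 'moment': array([-0.01127085,  0.01382512,  0.02561801]), 'finger_gap': 93.96166535067762}
```

View pics/top0.png

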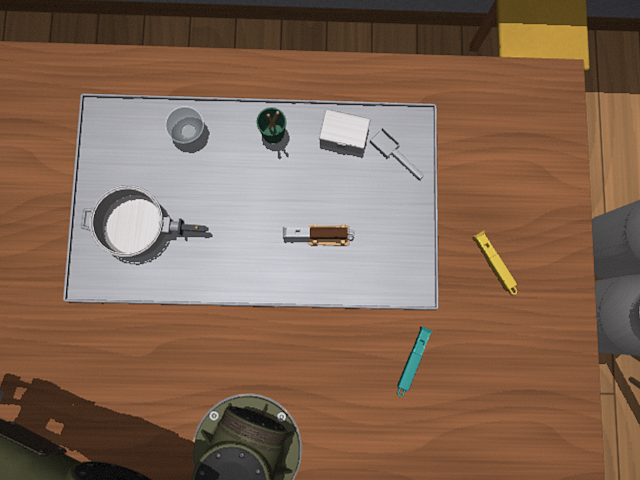

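View pics/scene0.png

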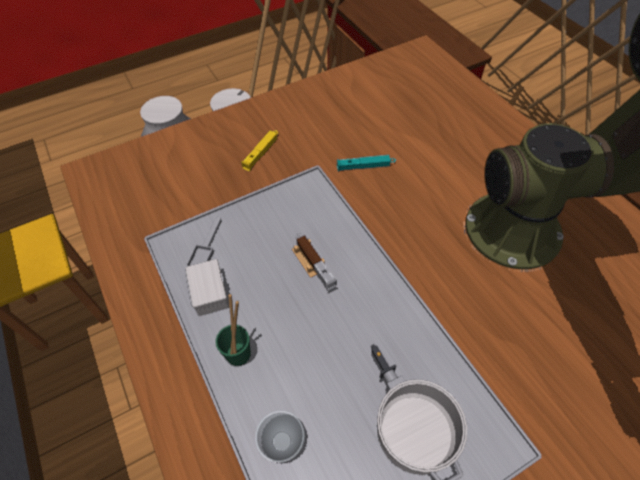

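The top view shows the pan centred near (132,221) with its stub pointing right to (211,234). The handle lies on its rest at (283–353,235) with its mouth to the left. The turquoise and yellow pieces are look-alikes off the tray. Next I'll enlarge both.

Run:
```python
from h import *
p=cv2.imread("pics/top0.png")
a=cv2.resize(p[205:265,160:220],None,fx=6.6,fy=6.6,interpolation=cv2.INTER_CUBIC)
b=cv2.resize(p[205:265,275:360],None,fx=6.6,fy=6.6,interpolation=cv2.INTER_CUBIC)[:, :]
s=cv2.imread("pics/scene0.png")
c=cv2.resize(s[335:395,350:420],None,fx=4,fy=4,interpolation=cv2.INTER_CUBIC)
e=cv2.resize(s[230:295,285:345],None,fx=4,fy=4,interpolation=cv2.INTER_CUBIC)
W=np.zeros((600,800,3),np.uint8)
b=cv2.resize(b,(396*85//85,280)); a=cv2.resize(a,(280,280))
W[:280,:396]=b; W[:280,400:680]=a; W[300:540,:280]=c; W[300:560,400:640]=e
cv2.imwrite("pics/crop1.png",W)
```

```text
(no output)
```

View pics/crop1.png

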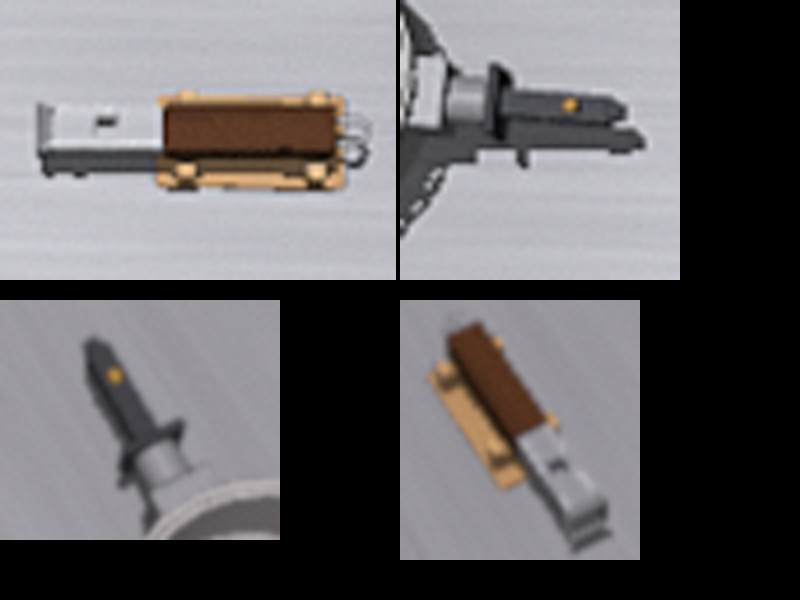

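The top crops show the grip's top face running from about (310,233) to (347,233) px, the mouth at about (284,232) and the hole at about (297.7,231). The button is at about (196.4,227.3) in the top view and (378.5,354) in the scene view. The hole faces up.

Run:
```python
from h import *
np.set_printoptions(precision=1,suppress=True)
def tri(a,b):
    o1,r1=ray("top",*a);o2,r2=ray("scene",*b)
    s=np.linalg.lstsq(np.c_[r1,-r2],o2-o1,rcond=None)[0]; P=o1+r1*s[0];Q=o2+r2*s[1]; return (P+Q)/2,np.linalg.norm(P-Q)
print("button",at_z("top",196.4,227.3,66),at_z("scene",378.5,354,66),tri((196.4,227.3),(378.5,354)))
print("hole",at_z("top",297.7,231,52),at_z("scene",324.5,271.2,52),tri((297.7,231),(324.5,271.2)))
for n,u,v,z in(("gripL",310,232.9,54),("gripR",346.9,233.3,54),("mouth",284,232.2,55)): print(n,at_z("top",u,v,z))
for n,u,v,z in(("gripL",(467+527+548)/3,0,54),): pass
# scene grip top face corners
for u,v in((481,322),(449,338),(516,436),(548,418)): print("sc",at_z("scene",285+(u-400)/4,230+(v-300)/4,54))
# depth clouds
def cloud(n):
    d=np.load(f"pics/{n}0.npy"); v,u=np.nonzero(d>0); o,_=ray(n,0,0)
    c=manip.camera_info(n); f=240/np.tan(np.radians(c["vertical_fov"])/2)
    r=np.c_[(u-c["cx"])/f,(v-c["cy"])/f,np.ones(len(u))]@np.array(c["R"]); return o+r*d[v,u][:,None]
B=at_z("top",196.4,227.3,66)
for n in("top","scene"):
    X=cloud(n)
    g=X[(X[:,2]>45)&(X[:,2]<62)&(abs(X[:,0]-at_z("top",330,233,54)[0])<40)&(abs(X[:,1]-at_z("top",330,233,54)[1])<110)]
    print(n,"handle",len(g),g.mean(0),g.min(0),g.max(0)); m=g[:,:2].mean(0); w=np.linalg.svd(g[:,:2]-m)[2][0]; print(w, m)
    g=X[(X[:,2]>50)&(X[:,2]<72)&(abs(X[:,0]-B[0])<30)&(X[:,1]>B[1]-40)&(X[:,1]<B[1]+22)]
    print("stub",len(g),g.min(0),g.max(0)); m=np.median(g[:,:2],0); w=np.linalg.svd(g[:,:2]-m)[2][0]; print(w,m)
    g=X[(X[:,2]>72)&(X[:,2]<84)&(np.hypot(*(X[:,:2]-at_z("top",132,221,79)[:2]).T)<110)]
    A=np.c_[2*g[:,:2],np.ones(len(g))]; s=np.linalg.lstsq(A,(g[:,:2]**2).sum(1),rcond=None)[0]
    print("pan",len(g),s[:2],np.sqrt(s[2]+s[:2]@s[:2]))
```

```text
button [516.5 132.8  66. ] [517.3 136.7  66. ] (array([516.6, 134.5,  61. ]), np.float64(2.126054411232728))
hole [ 515.6 -106.3   52. ] [ 511.7 -103.9   52. ] (array([ 513.7, -104.9,   53.1]), np.float64(4.561102368928182))
gripL [ 511.4 -135.9   54. ]
gripR [ 512.5 -224.3   54. ]
mouth [511.5 -73.8  55. ]
sc [ 502.7 -217.7   54. ]
sc [ 525.9 -216.8   54. ]
sc [ 524.3 -132.9   54. ]
sc [ 501.3 -134.6   54. ]
top handle 650 [ 514.7 -152.9   52.2] [ 501.7 -239.6   45.1] [528.4 -73.8  61.8]
[ 0. -1.] [ 514.7 -152.9]
stub 129 [509.9 106.4  50.5] [526.1 154.5  69.3]
[-0.1 -1. ] [517.2 131.6]
pan 751 [527.2 291.5] 81.31527085222469
scene handle 545 [ 515.1 -150.    52.7] [ 500.7 -230.5   45.4] [528.5 -73.8  58.1]
[-0.  1.] [ 515.1 -150. ]
stub 158 [508.5 108.8  50.9] [524.3 154.7  68.4]
[0.1 1. ] [517.6 134.2]
pan 1235 [526.  292.3] 81.56750241524095
```

```bash
cat >> h.py <<'E'
from scipy.spatial.transform import Rotation as Ro
def plan(tgt,head,n,c,rows=None,o=None):
    """rows from current pose to tgt [mm], tool down, tool-x heading in deg"""
    s=manip.get_obs() if o is None else o
    p=np.array(s["tcp_pos"]);R=Ro.from_rotvec(s["orientation"]); h=np.radians(head)
    T=Ro.from_matrix(np.array([[np.cos(h),np.sin(h),0],[np.sin(h),-np.cos(h),0],[0,0,-1]]))
    w=(R.inv()*T).as_rotvec()
    out=[]
    for i in range(n):
        Ri=R*Ro.from_rotvec(w*i/n); d=Ri.inv().apply((np.array(tgt)-p)/n)/50
        out.append(f"{c} "+" ".join(f"{x:.3f}" for x in np.r_[d,np.degrees(w)/n/10]))
    for i in range(0,n,5): print("; ".join(out[i:i+5]))
def st():
    s=manip.get_obs(); R=Ro.from_rotvec(s["orientation"]).as_matrix()
    print("t %.2f"%s["t"],np.round(s["tcp_pos"],1),"head %.2f tilt"%np.degrees(np.arctan2(R[1,0],R[0,0])),np.round(R[:2,2],4),"F",np.round(s["contact_force"],2),"M",np.round(s["moment"],3),"gap %.1f"%s["finger_gap"],"q",np.round(s["joint_pos"],2))
E
python3 -c "
from h import *
plan([513.5,-178,120],0,20,0)"
```

```text
0 -0.577 0.543 0.086 0.000 0.000 0.369; 0 -0.541 0.579 0.085 0.000 0.000 0.369; 0 -0.503 0.612 0.085 0.000 0.000 0.369; 0 -0.462 0.644 0.085 0.000 0.000 0.369; 0 -0.420 0.672 0.085 0.000 0.000 0.369
0 -0.376 0.698 0.085 0.000 0.000 0.369; 0 -0.330 0.720 0.085 0.000 0.000 0.369; 0 -0.283 0.740 0.085 0.000 0.000 0.369; 0 -0.235 0.757 0.085 0.000 0.000 0.369; 0 -0.186 0.770 0.085 0.000 0.000 0.369
0 -0.136 0.781 0.085 0.000 0.000 0.369; 0 -0.085 0.788 0.085 0.000 0.000 0.369; 0 -0.034 0.792 0.085 0.000 0.000 0.369; 0 0.017 0.792 0.085 0.000 0.000 0.369; 0 0.068 0.790 0.085 0.000 0.000 0.369
0 0.118 0.784 0.085 0.000 0.000 0.369; 0 0.168 0.774 0.085 0.000 0.000 0.369; 0 0.218 0.762 0.085 0.000 0.000 0.369; 0 0.266 0.746 0.085 0.000 0.000 0.369; 0 0.314 0.728 0.085 0.000 0.000 0.369
```

carry_out --deltas "0 -0.58 0.54 0.08 0 0 0.37; 0 -0.54 0.58 0.08 0 0 0.37; 0 -0.5 0.61 0.08 0 0 0.37; 0 -0.46 0.64 0.08 0 0 0.37; 0 -0.42 0.67 0.08 0 0 0.37"

```text
t: 0.72
tcp_pos: [243.4, 350.8, 185.1]
orientation: [2.784, 1.455, -0.0]
contact_force: [0.3, -0.7, -0.3]
finger_gap: 94.0
```

carry_out --deltas "0 -0.38 0.7 0.08 0 0 0.37; 0 -0.33 0.72 0.08 0 0 0.37; 0 -0.28 0.74 0.08 0 0 0.37; 0 -0.23 0.76 0.08 0 0 0.37; 0 -0.19 0.77 0.08 0 0 0.37"

```text
t: 1.35
tcp_pos: [333.4, 174.0, 165.3]
orientation: [2.982, 0.988, -0.0]
contact_force: [1.8, 0.0, -0.2]
finger_gap: 93.8
```

carry_out --deltas "0 -0.14 0.78 0.08 0 0 0.37; 0 -0.08 0.79 0.08 0 0 0.37; 0 -0.03 0.79 0.08 0 0 0.37; 0 0.02 0.79 0.08 0 0 0.37; 0 0.07 0.79 0.08 0 0 0.37"

```text
t: 1.98
tcp_pos: [423.6, -2.3, 145.2]
orientation: [-3.102, -0.496, 0.0]
contact_force: [-0.4, 0.7, -0.2]
finger_gap: 93.9
```

carry_out --deltas "0 0.12 0.78 0.08 0 0 0.37; 0 0.17 0.77 0.08 0 0 0.37; 0 0.22 0.76 0.08 0 0 0.37; 0 0.27 0.75 0.08 0 0 0.37; 0 0.31 0.73 0.08 0 0 0.37"

```text
t: 2.6
tcp_pos: [513.2, -178.7, 125.0]
orientation: [-3.141, 0.009, 0.001]
contact_force: [-0.3, 0.6, 0.2]
finger_gap: 94.2
```

Run:
```python
from h import *
st(); plan([513.5,-178,60],0,5,0)
p,d=save("top"); cv2.imwrite("pics/t1.png",cv2.resize(p[180:290,250:400,::-1],None,fx=4,fy=4,interpolation=cv2.INTER_CUBIC))
p,d=save("scene"); cv2.imwrite("pics/s1.png",cv2.resize(p[200:310,250:390,::-1],None,fx=4,fy=4,interpolation=cv2.INTER_CUBIC))
```

```text
t 2.60 [ 513.2 -178.7  125. ] head -0.33 tilt [-0.0005  0.0003] F [-0.3   0.56  0.21] M [-0.062  0.058 -0.023] gap 94.2 q [-0.4   0.37  1.63  0.    1.15 -0.4 ]
0 0.001 -0.003 0.260 -0.000 0.001 -0.007; 0 0.001 -0.003 0.260 -0.000 0.001 -0.007; 0 0.001 -0.003 0.260 -0.000 0.001 -0.007; 0 0.001 -0.003 0.260 -0.000 0.001 -0.007; 0 0.001 -0.003 0.260 -0.000 0.001 -0.007
```

carry_out --deltas "0 0 0 0.4 0 0 0; 0 0 0 0.4 0 0 0; 0 0 0 0.4 0 0 0; 0 0 0 0.4 0 0 0; 0 0 0 0.42 0 0 0"

```text
t: 3.32
tcp_pos: [512.6, -176.9, 23.8]
orientation: [-3.141, 0.004, 0.001]
contact_force: [-0.7, 0.6, 0.7]
finger_gap: 94.1
```

Run:
```python
from h import *
st()
p,d=save("top"); q,d2=save("scene"); np.save("pics/s2.npy",d2)
W=np.zeros((600,800,3),np.uint8)
W[:,:400]=cv2.resize(p[190:280,275:335],(400,600),interpolation=cv2.INTER_CUBIC)
W[:,400:]=cv2.resize(q[210:300,280:340],(400,600),interpolation=cv2.INTER_CUBIC)
cv2.imwrite("pics/t2.png",W[:,:,::-1])
```

```text
t 3.33 [ 512.6 -176.9   23.8] head -0.15 tilt [-0.0003  0.0002] F [-0.69  0.59  0.68] M [-0.058  0.052 -0.036] gap 94.1 q [-0.4   0.5   1.7   0.    0.94 -0.4 ]
```

View pics/t2.png

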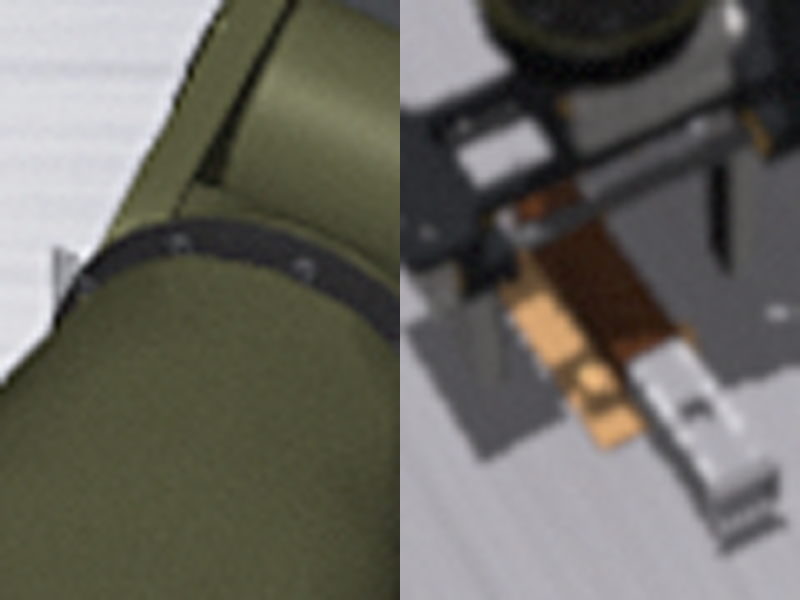

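In the scene half, the fingers straddle the grip, with the flared mouth ahead at about (740,490) in the crop. The top view is blocked by the arm. I'll close the gripper.

carry_out --deltas "0.5 0 0 0 0 0 0; 0.7 0 0 0 0 0 0; 1 0 0 0 0 0 0; 1 0 0 0 0 0 0; 1 0 0 0 0 0 0"

```text
t: 4.05
tcp_pos: [512.9, -177.6, 24.5]
orientation: [3.142, -0.006, 0.0]
contact_force: [0.6, 0.5, 0.5]
finger_gap: 47.5
```

```bash
python3 -c "
from h import *
st()"
```

```text
t 4.05 [ 512.9 -177.6   24.5] head -0.20 tilt [ 0.0001 -0.    ] F [0.6  0.54 0.47] M [-0.062  0.061 -0.003] gap 47.5 q [-0.4   0.5   1.7  -0.    0.94 -0.4 ]
```

carry_out --deltas "1 0 0 0 0 0 0; 1 0 0 0 0 0 0; 1 0 0 0 0 0 0; 1 0 0 0 0 0 0; 1 0 0 0 0 0 0"

```text
t: 4.68
tcp_pos: [512.9, -177.6, 24.4]
orientation: [3.142, -0.006, 0.0]
contact_force: [0.1, -1.0, 0.1]
finger_gap: 25.7
```

```bash
python3 -c "
from h import *
st()"
```

```text
t 4.67 [ 512.9 -177.6   24.4] head -0.20 tilt [ 0. -0.] F [ 0.06 -1.03  0.08] M [-0.079 -0.056 -0.004] gap 25.7 q [-0.4   0.5   1.7   0.    0.94 -0.4 ]
```

carry_out --deltas "1 0 0 -0.1 0 0 0; 1 0 0 -0.2 0 0 0; 1 0 0 -0.25 0 0 0; 1 0 0 -0.25 0 0 0; 1 0 0 -0.1 0 0 0"

```text
t: 5.3
tcp_pos: [513.3, -177.7, 70.7]
orientation: [3.141, -0.006, 0.002]
contact_force: [-0.1, -0.3, -2.1]
finger_gap: 26.0
```

```bash
python3 -c "
from h import *
st()
pan=np.array([526.6,292]);b=np.array([517,134]);u=(pan-b)/np.linalg.norm(pan-b);print(u,np.degrees(np.arctan2(u[1],u[0])),pan-118*u)
plan([509.8,-60,70],-3.5,10,1)"
```

```text
t 5.30 [ 513.3 -177.7   70.7] head -0.20 tilt [ 0.0014 -0.0006] F [-0.14 -0.34 -2.1 ] M [-0.064  0.082 -0.003] gap 26.0 q [-0.4   0.43  1.68  0.    1.03 -0.4 ]
[0.06064765 0.99815924] 86.52301192749776 [519.44357732 174.21721002]
1 -0.008 -0.235 0.001 0.000 -0.001 0.033; 1 -0.009 -0.235 0.001 0.000 -0.001 0.033; 1 -0.010 -0.235 0.001 0.000 -0.001 0.033; 1 -0.012 -0.235 0.001 0.000 -0.001 0.033; 1 -0.013 -0.235 0.001 0.000 -0.001 0.033
1 -0.015 -0.235 0.001 0.000 -0.001 0.033; 1 -0.016 -0.235 0.001 0.000 -0.001 0.033; 1 -0.017 -0.235 0.001 0.000 -0.001 0.033; 1 -0.019 -0.235 0.001 0.000 -0.001 0.033; 1 -0.020 -0.235 0.001 0.000 -0.001 0.033
```

carry_out --deltas "1 -0.02 -0.235 0 0 0 0.033; 1 -0.02 -0.235 0 0 0 0.033; 1 -0.02 -0.235 0 0 0 0.033; 1 -0.02 -0.235 0 0 0 0.033; 1 -0.02 -0.235 0 0 0 0.033"

```text
t: 5.92
tcp_pos: [508.7, -117.8, 69.4]
orientation: [-3.141, 0.051, 0.0]
contact_force: [-0.1, 0.9, -1.5]
finger_gap: 25.6
```

carry_out --deltas "1 -0.025 -0.235 0 0 0 0.033; 1 -0.025 -0.235 0 0 0 0.033; 1 -0.025 -0.235 0 0 0 0.033; 1 -0.025 -0.235 0 0 0 0.033; 1 -0.025 -0.235 0 0 0 0.033"

```text
t: 6.55
tcp_pos: [505.0, -59.0, 69.4]
orientation: [3.14, -0.097, -0.0]
contact_force: [0.3, 0.4, -0.5]
finger_gap: 25.7
```

Run:
```python
from h import *
st()
p,d=save("top"); q,d2=save("scene"); np.save("pics/t3.npy",d); np.save("pics/s3.npy",d2)
cv2.imwrite("pics/t3f.png",p[:,:,::-1]);cv2.imwrite("pics/s3f.png",q[:,:,::-1])
W=np.zeros((600,800,3),np.uint8)
W[:,:400]=cv2.resize(p[185:275,180:240],(400,600),interpolation=cv2.INTER_CUBIC)
W[:,400:]=cv2.resize(q[300:405,335:405],(400,600),interpolation=cv2.INTER_CUBIC)
cv2.imwrite("pics/t3.png",W[:,:,::-1])
```

```text
t 6.55 [505.  -59.   69.4] head -3.53 tilt [-0. -0.] F [ 0.31  0.39 -0.52] M [-0.099  0.012 -0.016] gap 25.7 q [-0.19  0.37  1.77 -0.    1.   -0.13]
```

View pics/t3.png

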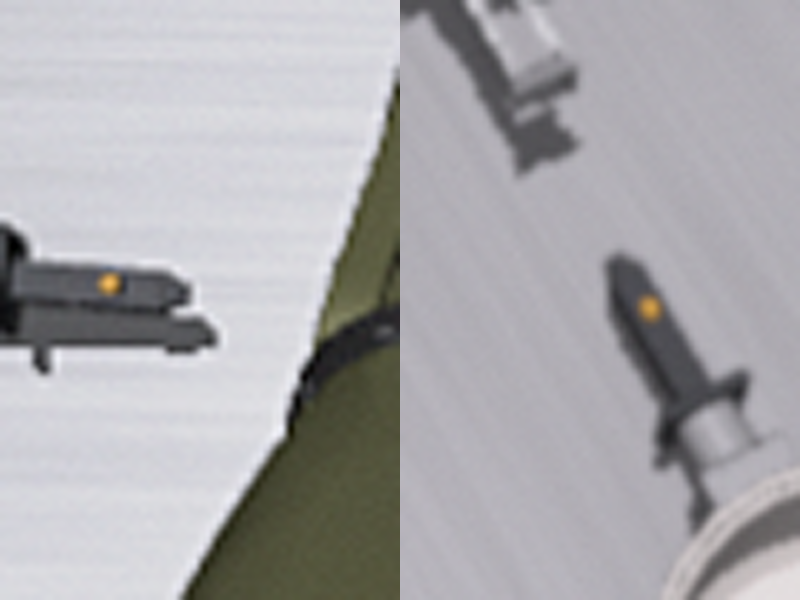

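The left half (top view) shows the stub with its button at (110,283), the handle hidden by the arm. The right half (scene view) shows the mouth at about (545,85), roughly in line with the stub tip at (620,258). I'll lower to stub height and close in.

carry_out --deltas "1 0 -0.12 0.13 0 0 0; 1 0 -0.12 0.13 0 0 0; 1 0 -0.12 0.13 0 0 0; 1 0 -0.12 0.13 0 0 0; 1 0 -0.12 0.12 0 0 0"

```text
t: 7.28
tcp_pos: [506.9, -29.4, 36.9]
orientation: [-3.14, 0.096, 0.0]
contact_force: [-0.2, 1.0, -0.9]
finger_gap: 25.3
```

carry_out --deltas "1 0 0 0 0 0 0; 1 0 0 0 0 0 0; 1 0 0 0 0 0 0; 1 0 0 0 0 0 0; 1 0 0 0 0 0 0"

```text
t: 7.9
tcp_pos: [507.0, -29.9, 37.6]
orientation: [3.14, -0.096, 0.0]
contact_force: [-0.7, -0.4, -1.3]
finger_gap: 25.8
```

Run:
```python
from h import *
st()
q=0
for i in range(4):
    a,d2=save("scene"); q=q+a.astype(float)/4; 
np.save("pics/s4.npy",d2); q=q.astype(np.uint8); cv2.imwrite("pics/s4f.png",q[:,:,::-1])
W=cv2.resize(q[308:398,330:420],(600,600),interpolation=cv2.INTER_CUBIC)
cv2.imwrite("pics/s4.png",W[:,:,::-1])
```

```text
t 7.90 [507.  -29.9  37.6] head -3.51 tilt [ 0.0002 -0.    ] F [-0.71 -0.36 -1.29] M [-0.086  0.1   -0.009] gap 25.8 q [-0.13  0.42  1.79  0.    0.93 -0.07]
```

View pics/s4.png

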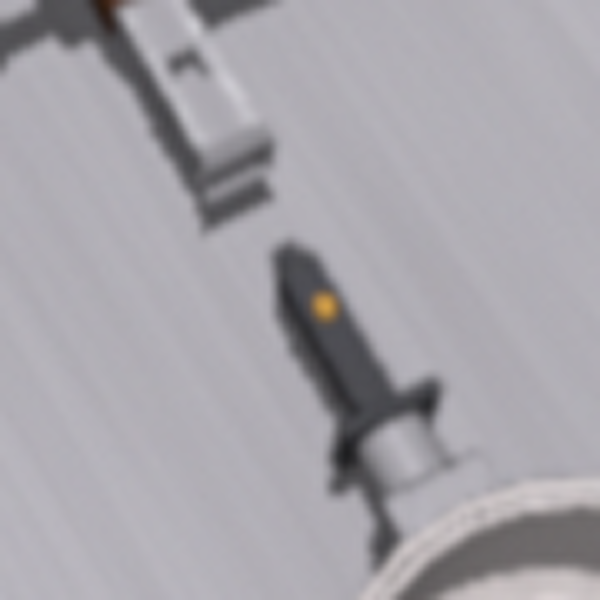

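The scene crop shows the hole at (188,64), the flared mouth's top edge from about (203,180) to (270,148), the stub tip at (290,245) and the button at (324,306). The mouth and stub look nearly aligned. Next I'll compute the sideways offset.

Run:
```python
from h import *
np.set_printoptions(precision=1,suppress=True)
k=90/600
P=lambda u,v,z: at_z("scene",330+(u+.5)*k-.5,308+(v+.5)*k-.5,z)[:2]
pts=dict(hole=(188,64,65),tubeL1=(125,15,65),tubeL2=(195,150,65),tubeR1=(185,5,65),tubeR2=(250,110,65),flareL=(203,180,69),flareR=(270,148,69),button=(324,306,65.5),stubR1=(325,262,61),stubR2=(393,388,61),shL=(345,428,61),tip=(290,245,58))
a=np.radians(86.5);u=np.array([np.cos(a),np.sin(a)]);n=np.array([u[1],-u[0]])
tcp=manip.get_obs()["tcp_pos"][:2]
for m,p in pts.items():
    X=P(*p); print(m,X,"along %.1f lat %.1f"%((X-tcp)@u,(X-tcp)@n))
# depth-based edges, lateral centre by along-slices
d=np.load("pics/s4.npy");v,w=np.nonzero(d>0);c=manip.camera_info("scene");f=240/np.tan(np.radians(c["vertical_fov"])/2)
o,_=ray("scene",0,0);X=o+(np.c_[(w-c["cx"])/f,(v-c["cy"])/f,np.ones(len(w))]@np.array(c["R"]))*d[v,w][:,None]
L=(X[:,:2]-tcp)@u;S=(X[:,:2]-tcp)@n
for l in range(50,205,6):
    g=(abs(L-l)<4)&(abs(S)<30)&(X[:,2]>57)&(X[:,2]<75)
    if g.sum()>3: print(l,g.sum(),"lat %.1f..%.1f mean %.1f z %.1f..%.1f"%(S[g].min(),S[g].max(),S[g].mean(),X[g,2].min(),X[g,2].max()))
```

```text
hole [510.1  42.6] along 72.5 lat -1.3
tubeL1 [518.9  16.9] along 47.4 lat 9.1
tubeL2 [524.3  69.9] along 100.6 lat 11.3
tubeR1 [499.5  23.6] along 52.9 lat -10.7
tubeR2 [501.1  66.7] along 96.0 lat -11.7
flareL [528.8  81.4] along 112.4 lat 15.0
flareR [504.   82.6] along 112.1 lat -9.8
button [517.1 135.2] along 165.4 lat 0.1
stubR1 [507.4 121.7] along 151.3 lat -8.7
stubR2 [511.8 167. ] along 196.7 lat -7.2
shL [531.9 170.4] along 201.3 lat 12.7
tip [513.2 110.5] along 140.4 lat -2.4
50 35 lat -11.6..11.0 mean -0.0 z 60.0..69.2
56 35 lat -11.4..11.5 mean 0.3 z 61.0..69.5
62 37 lat -11.5..11.5 mean 1.0 z 58.6..68.4
68 27 lat -10.8..10.4 mean 0.0 z 57.1..68.8
74 19 lat -11.5..10.5 mean 0.2 z 61.0..66.5
80 33 lat -11.3..10.9 mean -0.2 z 60.1..67.6
86 37 lat -11.3..10.9 mean 0.2 z 58.2..67.2
92 39 lat -11.9..10.5 mean 0.3 z 58.2..68.1
98 35 lat -11.9..10.9 mean 0.1 z 58.7..69.7
104 42 lat -14.0..11.9 mean -0.2 z 58.7..70.3
110 18 lat -12.8..12.2 mean 1.1 z 60.8..70.3
140 7 lat -6.4..4.2 mean -1.5 z 58.0..60.6
146 20 lat -7.5..6.0 mean -0.1 z 57.9..63.0
152 25 lat -6.6..7.7 mean 0.2 z 57.7..65.0
158 23 lat -7.5..6.8 mean -0.1 z 57.6..64.5
164 27 lat -7.2..6.4 mean 0.3 z 57.6..69.3
170 29 lat -7.6..6.6 mean -1.0 z 57.8..67.0
176 27 lat -7.3..7.1 mean -0.3 z 57.5..64.2
182 27 lat -8.1..6.4 mean -1.0 z 58.5..63.9
188 26 lat -7.6..5.8 mean -0.7 z 58.2..64.0
194 23 lat -7.2..6.6 mean -0.5 z 57.9..63.3
200 39 lat -17.2..17.0 mean 1.3 z 58.3..74.7
```

Handle and stub line up to within about 0.5 mm. The mouth is about 28 mm from the tip, about 50 mm from the button and about 89 mm from the shoulder. I'll advance while watching the force.

carry_out --deltas "1 0 -0.12 0 0 0 0; 1 0 -0.12 0 0 0 0; 1 0 -0.12 0 0 0 0; 1 0 -0.1 0 0 0 0; 1 0 -0.08 0 0 0 0"

```text
t: 8.72
tcp_pos: [508.6, -2.5, 37.4]
orientation: [3.14, -0.096, -0.0]
contact_force: [0.5, -0.1, -1.7]
finger_gap: 25.7
```

carry_out --deltas "1 0 -0.04 0 0 0 0; 1 0 -0.04 0 0 0 0; 1 0 -0.04 0 0 0 0; 1 0 -0.04 0 0 0 0; 1 0 -0.04 0 0 0 0"

```text
t: 9.35
tcp_pos: [509.2, 7.2, 37.5]
orientation: [-3.14, 0.096, -0.0]
contact_force: [-0.2, -0.7, -2.1]
finger_gap: 25.7
```

```bash
python3 -c "
from h import *
st()
s=manip.get_obs();a=np.radians(86.5);X=np.array(s['tcp_pos'][:2])-[507,-29.9]
print('along %.1f lat %.1f'%(X@[np.cos(a),np.sin(a)],X@[np.sin(a),-np.cos(a)]))"
```

```text
t 9.35 [509.2   7.2  37.5] head -3.51 tilt [ 0. -0.] F [-0.24 -0.71 -2.14] M [-0.105  0.075 -0.008] gap 25.7 q [-0.06  0.42  1.79  0.    0.93  0.  ]
along 37.2 lat -0.1
```

carry_out --deltas "1 0 -0.02 0 0 0 0; 1 0 -0.02 0 0 0 0; 1 0 -0.02 0 0 0 0; 1 0 -0.02 0 0 0 0; 1 0 -0.02 0 0 0 0"

```text
t: 9.98
tcp_pos: [509.5, 12.1, 37.4]
orientation: [3.14, -0.096, -0.0]
contact_force: [-0.5, -0.1, -2.1]
finger_gap: 25.8
```

carry_out --deltas "1 0 -0.02 0 0 0 0; 1 0 -0.02 0 0 0 0; 1 0 -0.02 0 0 0 0; 1 0 -0.01 0 0 0 0; 1 0 -0.01 0 0 0 0"

```text
t: 10.6
tcp_pos: [509.7, 16.1, 37.4]
orientation: [3.14, -0.096, -0.0]
contact_force: [0.4, 0.9, -1.1]
finger_gap: 25.5
```

```bash
python3 -c "
from h import *
st()"
```

```text
t 10.60 [509.7  16.1  37.4] head -3.50 tilt [-0.0001 -0.    ] F [ 0.4   0.94 -1.08] M [-0.063  0.065  0.013] gap 25.5 q [-0.04  0.42  1.79 -0.    0.93  0.02]
```

carry_out --deltas "1 0 -0.02 0 0 0 0; 1 0 -0.02 0 0 0 0; 1 0 -0.02 0 0 0 0; 1 0 -0.02 0 0 0 0; 1 0 -0.02 0 0 0 0"

```text
t: 11.22
tcp_pos: [510.0, 21.2, 37.5]
orientation: [3.14, -0.096, 0.0]
contact_force: [0.7, 0.1, -1.6]
finger_gap: 25.8
```

carry_out --deltas "1 0 -0.02 0 0 0 0; 1 0 -0.02 0 0 0 0; 1 0 -0.02 0 0 0 0; 1 0 -0.01 0 0 0 0; 1 0 -0.01 0 0 0 0"

```text
t: 11.85
tcp_pos: [510.3, 25.0, 37.5]
orientation: [3.14, -0.096, -0.0]
contact_force: [0.3, -0.8, -1.0]
finger_gap: 25.7
```

```bash
python3 -c "
from h import *
st()"
```

```text
t 11.85 [510.3  25.   37.5] head -3.50 tilt [-0.     -0.0001] F [ 0.29 -0.81 -1.04] M [-0.216  0.103  0.039] gap 25.7 q [-0.02  0.42  1.79 -0.    0.93  0.04]
```

carry_out --deltas "1 0 -0.02 0 0 0 0; 1 0 -0.02 0 0 0 0; 1 0 -0.02 0 0 0 0; 1 0 -0.01 0 0 0 0; 1 0 -0.01 0 0 0 0"

```text
t: 12.48
tcp_pos: [510.6, 29.0, 37.5]
orientation: [3.14, -0.096, 0.0]
contact_force: [-0.2, -5.1, 1.5]
finger_gap: 26.2
```

```bash
python3 -c "
from h import *
st()"
```

```text
t 12.47 [510.6  29.   37.5] head -3.50 tilt [ 0.0001 -0.0001] F [-0.25 -5.06  1.5 ] M [-0.529  0.125 -0.035] gap 26.2 q [-0.01  0.43  1.78 -0.    0.93  0.05]
```

The button is camming, with about 5 N along the stub. I'll continue gently.

carry_out --deltas "1 0 -0.02 0 0 0 0; 1 0 -0.02 0 0 0 0; 1 0 -0.02 0 0 0 0; 1 0 -0.01 0 0 0 0; 1 0 -0.01 0 0 0 0"

```text
t: 13.1
tcp_pos: [510.8, 33.0, 37.4]
orientation: [3.14, -0.096, -0.0]
contact_force: [-0.6, -5.4, 1.1]
finger_gap: 25.3
```

```bash
python3 -c "
from h import *
st()"
```

```text
t 13.10 [510.8  33.   37.4] head -3.50 tilt [-0.     -0.0001] F [-0.57 -5.41  1.09] M [-0.574  0.061 -0.035] gap 25.3 q [-0.01  0.43  1.78 -0.    0.93  0.05]
```

carry_out --deltas "1 0 -0.02 0 0 0 0; 1 0 -0.02 0 0 0 0; 1 0 -0.02 0 0 0 0; 1 0 -0.01 0 0 0 0; 1 0 -0.01 0 0 0 0"

```text
t: 13.72
tcp_pos: [511.0, 37.1, 37.5]
orientation: [-3.14, 0.096, -0.0]
contact_force: [0.5, -2.7, 2.4]
finger_gap: 25.6
```

```bash
python3 -c "
from h import *
st()"
```

```text
t 13.72 [511.   37.1  37.5] head -3.50 tilt [0. 0.] F [ 0.45 -2.73  2.43] M [-0.171  0.069  0.026] gap 25.6 q [0.   0.43 1.78 0.   0.93 0.06]
```

carry_out --deltas "1 0 -0.02 0 0 0 0; 1 0 -0.02 0 0 0 0; 1 0 -0.02 0 0 0 0; 1 0 -0.02 0 0 0 0; 1 0 -0.02 0 0 0 0"

```text
t: 14.35
tcp_pos: [511.3, 42.1, 37.5]
orientation: [-3.14, 0.096, 0.0]
contact_force: [-0.4, -1.7, 3.0]
finger_gap: 26.0
```

carry_out --deltas "1 0 -0.02 0 0 0 0; 1 0 -0.02 0 0 0 0; 1 0 -0.02 0 0 0 0; 1 0 -0.02 0 0 0 0; 1 0 -0.02 0 0 0 0"

```text
t: 14.98
tcp_pos: [511.7, 47.1, 37.5]
orientation: [-3.14, 0.096, -0.0]
contact_force: [0.1, -2.7, 2.6]
finger_gap: 25.8
```

```bash
python3 -c "
from h import *
st()
p,d=save('scene');cv2.imwrite('pics/s5.png',cv2.resize(p[320:410,340:430,::-1],(600,600),interpolation=cv2.INTER_CUBIC))"
```

```text
t 14.97 [511.7  47.1  37.5] head -3.50 tilt [ 0.0001 -0.    ] F [ 0.09 -2.67  2.59] M [-0.181  0.025 -0.058] gap 25.8 q [ 0.02  0.43  1.78 -0.    0.93  0.08]
```

View pics/s5.png

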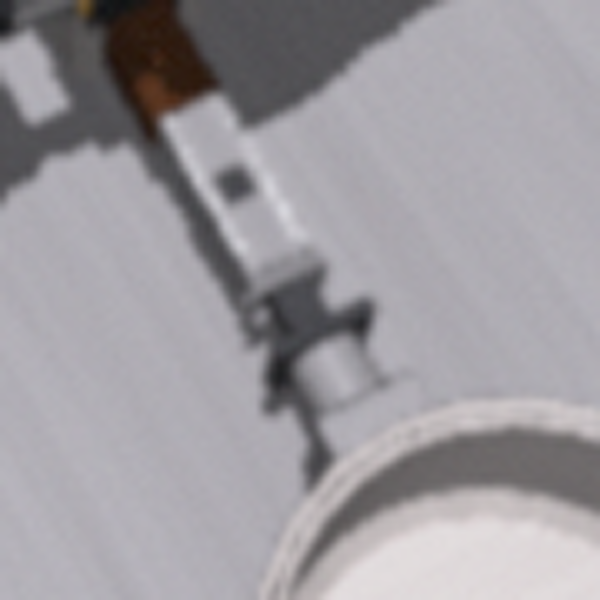

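The handle is on the stub. The hole at (237,183) shows dark stub beneath it, and about 12 mm of stub is left between the mouth at (285,285) and the shoulder.

carry_out --deltas "1 0 -0.02 0 0 0 0; 1 0 -0.02 0 0 0 0; 1 0 -0.02 0 0 0 0; 1 0 -0.02 0 0 0 0; 1 0 -0.02 0 0 0 0"

```text
t: 15.65
tcp_pos: [512.0, 52.1, 37.5]
orientation: [-3.14, 0.096, -0.0]
contact_force: [-0.1, -2.2, 2.7]
finger_gap: 25.8
```

carry_out --deltas "1 0 -0.01 0 0 0 0; 1 0 -0.01 0 0 0 0; 1 0 -0.01 0 0 0 0; 1 0 -0.01 0 0 0 0; 1 0 -0.01 0 0 0 0"

```text
t: 16.27
tcp_pos: [512.1, 54.5, 37.4]
orientation: [3.14, -0.096, -0.0]
contact_force: [0.9, -2.8, 2.4]
finger_gap: 25.7
```

```bash
python3 -c "
from h import *
st()"
```

```text
t 16.27 [512.1  54.5  37.4] head -3.50 tilt [-0. -0.] F [ 0.93 -2.84  2.35] M [-0.127  0.041  0.021] gap 25.7 q [ 0.03  0.43  1.77 -0.    0.94  0.1 ]
```

carry_out --deltas "1 0 -0.006 0 0 0 0; 1 0 -0.006 0 0 0 0; 1 0 -0.006 0 0 0 0; 1 0 -0.006 0 0 0 0; 1 0 -0.006 0 0 0 0"

```text
t: 16.9
tcp_pos: [512.2, 56.0, 37.4]
orientation: [3.14, -0.096, 0.0]
contact_force: [-0.4, -1.9, 3.1]
finger_gap: 25.8
```

carry_out --deltas "1 0 -0.005 0 0 0 0; 1 0 -0.005 0 0 0 0; 1 0 -0.005 0 0 0 0; 1 0 -0.005 0 0 0 0; 1 0 0 0 0 0 0"

```text
t: 17.52
tcp_pos: [512.2, 57.0, 37.5]
orientation: [3.14, -0.096, -0.0]
contact_force: [-0.8, 0.5, 2.5]
finger_gap: 26.0
```

```bash
python3 -c "
from h import *
st()"
```

```text
t 17.52 [512.2  57.   37.5] head -3.50 tilt [-0. -0.] F [-0.84  0.46  2.53] M [ 0.404  0.04  -0.01 ] gap 26.0 q [ 0.04  0.43  1.77 -0.    0.94  0.1 ]
```

Both the force and the moment changed: Fy went to about 0 and Mx to +0.4. The button has probably popped, so I'll look.

```bash
python3 -c "
from h import *
st()
p,d=save('scene');cv2.imwrite('pics/s6.png',cv2.resize(p[330:390,350:410,::-1],(600,600),interpolation=cv2.INTER_CUBIC))"
```

```text
t 17.52 [512.2  57.   37.5] head -3.50 tilt [-0. -0.] F [-0.84  0.46  2.53] M [ 0.404  0.04  -0.01 ] gap 26.0 q [ 0.04  0.43  1.77 -0.    0.94  0.1 ]
```

View pics/s6.png

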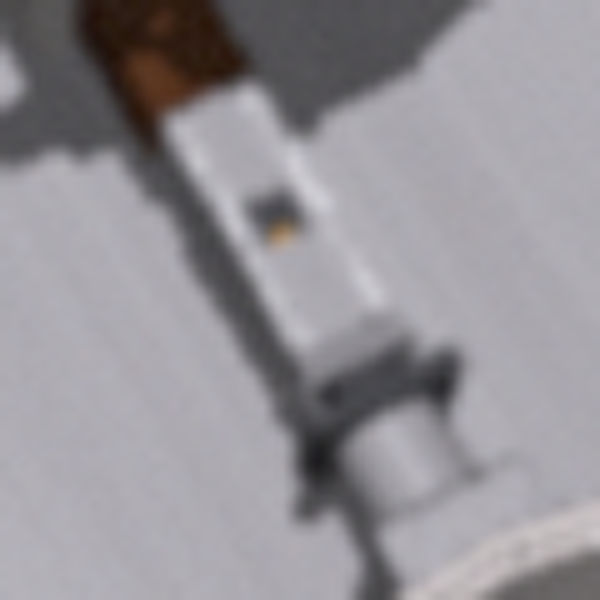

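Only the rear edge of the button shows at the front of the hole (282,232), so it hasn't popped yet, and a few mm of gap remain. I'll go on in small steps.

carry_out --deltas "1 0 -0.006 0 0 0 0; 1 0 -0.006 0 0 0 0; 1 0 -0.006 0 0 0 0; 1 0 -0.006 0 0 0 0; 1 0 0 0 0 0 0"

```text
t: 18.2
tcp_pos: [512.3, 58.3, 37.4]
orientation: [-3.14, 0.096, 0.0]
contact_force: [0.4, 0.3, 2.2]
finger_gap: 25.8
```

```bash
python3 -c "
from h import *
st()"
```

```text
t 18.20 [512.3  58.3  37.4] head -3.50 tilt [-0.      0.0001] F [0.35 0.3  2.21] M [ 0.342  0.071 -0.024] gap 25.8 q [0.04 0.43 1.77 0.   0.94 0.1 ]
```

carry_out --deltas "1 0 -0.006 0 0 0 0; 1 0 -0.006 0 0 0 0; 1 0 -0.006 0 0 0 0; 1 0 -0.006 0 0 0 0; 1 0 0 0 0 0 0"

```text
t: 18.82
tcp_pos: [512.3, 59.7, 37.3]
orientation: [-3.14, 0.096, 0.001]
contact_force: [0.7, 4.8, 0.8]
finger_gap: 26.0
```

```bash
python3 -c "
from h import *
st()"
```

```text
t 18.82 [512.3  59.7  37.3] head -3.49 tilt [-0.0003  0.0004] F [0.7  4.79 0.82] M [1.017 0.021 0.025] gap 26.0 q [0.04 0.43 1.77 0.   0.94 0.11]
```

carry_out --deltas "1 0 -0.006 0 0 0 0; 1 0 -0.006 0 0 0 0; 1 0 -0.004 0 0 0 0; 1 0 0 0 0 0 0; 1 0 0 0 0 0 0"

```text
t: 19.45
tcp_pos: [512.3, 60.1, 37.4]
orientation: [3.14, -0.096, -0.0]
contact_force: [-0.9, 1.2, -1.6]
finger_gap: 25.6
```

```bash
python3 -c "
from h import *
st()"
```

```text
t 19.45 [512.3  60.1  37.4] head -3.50 tilt [-0.0003 -0.0002] F [-0.94  1.16 -1.59] M [0.154 0.142 0.042] gap 25.6 q [ 0.05  0.43  1.77 -0.    0.94  0.11]
```

```bash
python3 -c "
from h import *
p,d=save('scene');cv2.imwrite('pics/s7.png',cv2.resize(p[330:390,350:410,::-1],(600,600),interpolation=cv2.INTER_CUBIC))"
```

```text
(no output)
```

View pics/s7.png

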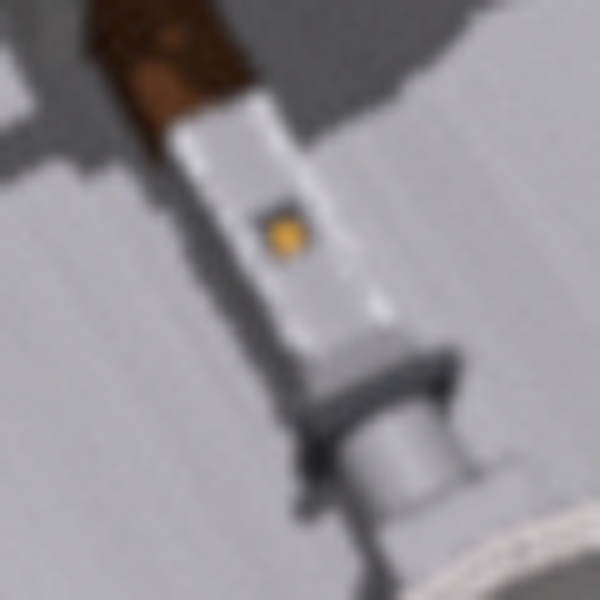

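The button is now fully visible in the hole at (286,237), slightly forward in it. I'll ease on 0.7 mm to centre it and check the force.

carry_out --deltas "1 0 -0.005 0 0 0 0; 1 0 -0.005 0 0 0 0; 1 0 -0.004 0 0 0 0; 1 0 0 0 0 0 0; 1 0 0 0 0 0 0"

```text
t: 20.12
tcp_pos: [512.5, 60.9, 37.4]
orientation: [3.14, -0.096, 0.0]
contact_force: [0.4, 0.3, -1.4]
finger_gap: 25.8
```

```bash
python3 -c "
from h import *
st()"
```

```text
t 20.12 [512.5  60.9  37.4] head -3.50 tilt [ 0. -0.] F [ 0.39  0.34 -1.44] M [-0.092  0.099  0.041] gap 25.8 q [ 0.05  0.43  1.77 -0.    0.94  0.11]
```

carry_out --deltas "0.7 0 0 0 0 0 0; 0.5 0 0 0 0 0 0; 0.3 0 0 0 0 0 0; 0.2 0 0 0 0 0 0; 0.2 0 0 0 0 0 0"

```text
t: 20.75
tcp_pos: [512.5, 60.9, 37.4]
orientation: [3.14, -0.096, 0.0]
contact_force: [0.5, 0.2, -0.3]
finger_gap: 65.1
```

carry_out --deltas "0.2 0 0 0 0 0 0; 0.2 0 0 0 0 0 0; 0.2 0 0 0 0 0 0; 0.2 0 0 0 0 0 0; 0.2 0 0 0 0 0 0"

```text
t: 21.38
tcp_pos: [512.5, 60.9, 37.4]
orientation: [-3.14, 0.096, 0.0]
contact_force: [0.8, -0.1, 0.4]
finger_gap: 74.8
```

carry_out --deltas "0.2 0 0 -0.2 0 0 0; 0.2 0 0 -0.4 0 0 0; 0.2 0 0 -0.6 0 0 0; 0.2 0 0 -0.6 0 0 0; 0.2 0 0 -0.6 0 0 0"

```text
t: 22.0
tcp_pos: [512.4, 60.9, 159.2]
orientation: [-3.14, 0.096, -0.001]
contact_force: [-0.6, -0.4, -0.6]
finger_gap: 75.4
```

carry_out --deltas "0.2 0 0.6 -0.4 0 0 0; 0.2 0 0.8 -0.2 0 0 0; 0.2 0 0.8 0 0 0 0; 0.2 0 0.8 0 0 0 0; 0.2 0 0 0 0 0 0"

```text
t: 22.62
tcp_pos: [503.1, -90.8, 188.1]
orientation: [3.14, -0.101, 0.001]
contact_force: [-0.2, 1.4, 0.2]
finger_gap: 75.3
```

```bash
python3 -c "
from h import *
st()
p,d=save('scene');q,_=save('top')
W=np.zeros((400,800,3),np.uint8);W[:,:400]=cv2.resize(p[310:390,335:415],(400,400),interpolation=cv2.INTER_CUBIC);W[:,400:]=cv2.resize(q[180:280,160:260],(400,400),interpolation=cv2.INTER_CUBIC)
cv2.imwrite('pics/s8.png',W[:,:,::-1])"
```

```text
t 22.62 [503.1 -90.8 188.1] head -3.67 tilt [ 0.0006 -0.0004] F [-0.24  1.39  0.18] M [-0.083  0.08   0.029] gap 75.3 q [-0.25  0.23  1.65 -0.    1.26 -0.19]
```

View pics/s8.png

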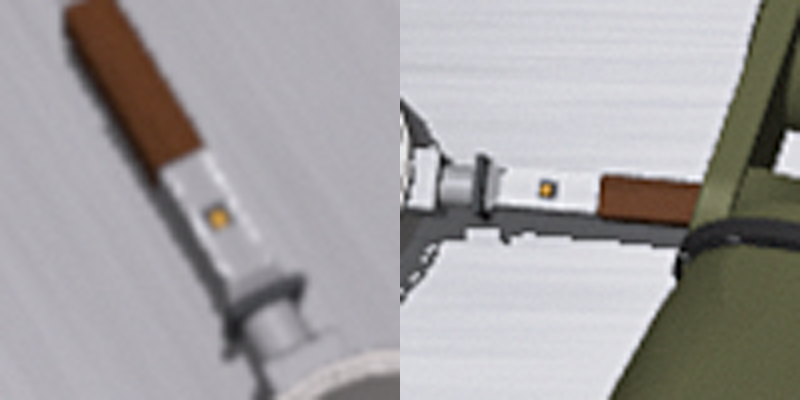

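Both views show the handle straight on the stub. The button is up in the hole ((218,217) in the scene view, (548,190) in the top view), the mouth is at the shoulder, and the gripper is clear. I'll let the arm settle, then hand in.

carry_out --deltas "0.2 0 0 0 0 0 0; 0.2 0 0 0 0 0 0; 0.2 0 0 0 0 0 0; 0.2 0 0 0 0 0 0; 0.2 0 0 0 0 0 0"

```text
t: 23.35
tcp_pos: [503.3, -88.8, 187.4]
orientation: [3.14, -0.096, -0.0]
contact_force: [0.3, 0.6, 0.3]
finger_gap: 75.2
```

```bash
python3 -c "
from h import *
st(); print(manip.finish_job())"
```

```text
t 23.35 [503.3 -88.8 187.4] head -3.50 tilt [-0. -0.] F [0.25 0.62 0.28] M [-0.103  0.066  0.022] gap 75.2 q [-0.25  0.23  1.65 -0.    1.26 -0.19]
the job is handed in; nothing more can be done
None
```

The handle is on the saucepan's stub with the button up through the hole, and I let go of it and handed the job in at 23.4 s. The hand-in gives no verdict.

- **What I did:** I gripped the handle between the rest's ridges, lifted it off, lined it up with the stub to within about 0.5 mm, and slid it on in small steps. The largest push I read along the stub was about 5.4 N. That is sampled at the end of each call, so a brief higher peak could have been missed.
- **Finding the end of the slide:** I took one early force change for the button popping, but the picture showed only its edge in the hole. I went on about 3 mm until it popped, then 0.7 mm more to centre it, with the force along the stub back near zero.
- **Last checks:** Both cameras showed the handle straight on the stub, the mouth at the shoulder, the button up in the hole, and the gripper open and clear. I did not work out the mouth's final position in numbers.
- **Bystanders:** The arm stayed well clear of the things along the far side of the tray, but I did not re-measure where they are.

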